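# Seat the stake in the clear socket

## Robot

A 6-joint arm with a two-finger parallel gripper is mounted at the origin on a cart in front of the work surface, level with it; the furniture and walls round the work are solid. World frame = base frame: x ahead of the robot, y to its left, z up, the work surface at z = 0. Lengths are in mm, angles in degrees, forces in N, time in s.
With the tool pointing down it reaches from about 350 to 850 mm from the base axis. Payload 8.1 kg.
Tool frame: the origin (TCP) lies between the finger pads; the fingertips stand r.nose_length ahead of it and the grasp point (between the pads) lies 3 mm ahead of it (r.nose_length is the distance from the TCP to the fingertips, in mm); x points along the fingers, y is the direction in which the jaws open and shut, and the axes are right-handed (so a half turn about x gives the same grasp; the last joint's range is limited). The gripper opens to 85 mm and grips with 20 to 120 N. Pads are 22 mm wide; open, the fingers measure 114 mm over their backs; the gripper's body (76 mm by 85 mm) begins 54 mm behind the grasp point. The pads swing forward as they close: fully open they stand 13 mm farther back than shut.
Start: joints at [63.805, 7.471, 85.268, -0, 87.261, -4.893], TCP at [217.955, 559.018, 253.292] pointing down, gripper open.
Joint ranges: [-169.43, 169.43], [-51.17, 129.36], [1.28, 143.12], [-76.62, 256.62], [0, 156.53], [-152.29, 152.29]. Speed limits (degrees/s): [136.94, 136.94, 159.86, 180, 180, 180].

## Interface

Orientations are given as [roll, pitch, yaw] about the fixed x, y, z axes, in that order (R = Rz(yaw) Ry(pitch) Rx(roll)).
In Python, from bench import sense, optics, order, r gives the robot as it stands.
- The arm moves only by the tool carry_out, never from a script. Its argument "commands" is one flat list of numbers, 7 for each row, row after row: the shift along the tool's x, y, z in m, then the turn, a rotation vector about the tool's x, y, z in degrees, then the closure, from -1 (fully open) to 1 (shut), so that 0 is half open. A call has 1 to 12 rows; each row is the pose to reach, as a shift and turn from the pose measured when the call began, along the tool's axes at that moment; what a row does not reach only later rows make up. A row lasts 1/8 s, in which the tool goes at most 62.5 mm and 10.7 degrees, less where a joint would pass 70% of its speed; a pose out of reach is approached as far as the arm can. A call with a gripper value outside its range is refused whole. The fingers move at their own pace and stop on an object; "grip_force" is the grip in N (left out, the last holds). Time passes only in rows, so rows that repeat a pose let the fingers close. It gives the time, the measured TCP pose, the force and the opening at its end, in the units of the state.
- sense(): the state, without advancing time (a new reading comes with each control period).
- optics.snapshot(name): name is "side" or "top"; returns (picture, depth): 420x560x3 uint8, red, green, blue; 420x560 float32, mm along the optical axis (not along the pixel's ray), 0 where there is no reading.
- optics.calibration(name): a dict with "mtx" (3x3 intrinsics, pixels), "k1" (the pictures are not rectified: a ray, as slopes to the right and down, at radius r is drawn at 1 + k1 r^2 times it, then the intrinsics apply), "extrinsics" (4x4, takes a point from camera to world coordinates). Camera axes: x right, y up, looking along -z (the intrinsics and any distortion apply to the point x, -y, -z); pixel columns grow to the right and rows downward; lengths in mm; the calibration is good to about 2 mm. A picture is of the moment at which its call begins. calibration takes no time and is no camera call.
- order.hand_in(): hands the job in, once; it reports no verdict.
The state is a dict: "time": time; "joint_pos": joint angles; "qd": joint speeds; "joint_efforts": joint torques, N m; "tool_pos": TCP position; "tcp_rot": TCP orientation; "ft_force": force on the tool from outside, world axes, zero at the start; "wrist_torque": the same for the moment, N m; "finger_gap": finger opening in mm.
Only numpy, scipy, OpenCV 4.12 (cv2) and the standard library are available. Lean on these libraries where they do the work, as an engineer would, in place of code of your own. Each camera call takes 0.05 s, during which the arm holds its last target. There are 200 camera calls.

## Task

Take the round-nosed stake (the one with a groove cut round its shank) out of the wooden rack and push it, shank down, into a socket of the steel holder until it bottoms, then read its groove against the top of the holder. One of the two sockets has a broken-off end stuck in the bottom, so there the groove stops well above the top: pull the stake out again and use the other one. Leave it standing on its own, pressed firmly to the bottom of the clear socket with the groove level with the holder's top; never force it harder than a firm push by hand (well under 40 N), and leave the other stake and the tools lying about where they are.

Things in the scene. Friction and masses are not known exactly. Their poses are not given: they have to be found in the camera images.
- holder: dark steel block fixed to the worktop, 46 x 84 x 60 mm high, on an 8 mm thick flange 80 x 84 mm with four bolt heads. Origin: centre of its underside; z up, y along the row of its two sockets (44 mm apart). Top face at 60 mm. In one of the sockets (not known which, it changes) a broken-off steel end 12 mm high lies on the bottom. Pushing the stake with over 40 N spoils the work
- left_socket (a point): centre of the mouth of the socket on the holder's +y side, in the plane of the top face. Each socket is a blind round hole 13 mm wide, 40 mm deep, with a small chamfer at the mouth; its floor is a stiffly cushioned seat that gives about 1 mm for 12 N
- right_socket (a point): the same for the socket on the -y side. In each socket, 14 mm below the mouth, two small sprung balls (at +x and -x of the hole) grip the shank: passing them, sliding on and pulling out take 3 to 8 N; the stake does not sink by its own weight. A slow push felt as 16 to 20 N has bottomed
- stake: the stake to be seated: bright steel, 123 mm long, about 0.12 kg, upright in the rack. Origin: centre of its foot; z along its length towards the head. Shank 12 mm round with a 3 mm chamfer at the foot, up to 62 mm from the foot; a groove with a black bottom is cut round it from 40 to 42.4 mm; plain round grip 20 mm wide from 66 to 107 mm; rounded nose, which may be pressed on
- stake_tip (a point): centre of the stake's foot (same as its origin)
- stake_groove (a point): point on the stake's axis at the lower edge of its groove, 40 mm above the foot
- stake_grip (a point): middle of the stake's round grip, 86 mm above the foot
- flat_stake: the other stake in the rack, not wanted: same shank and grip, but no groove and a wide flat head 32 mm across from 108 to 120 mm. Origin: centre of its foot, z up
- rack: dark wooden block fixed to the worktop, 135 x 56 x 45 mm high, with two upright holes 13.6 mm wide and 35 mm deep at +40 and -40 mm along its x; either may hold the wanted stake. Origin: centre of its underside. A stake in it stands with its foot 10 mm above the worktop
- mallet: bystander: mallet with a wooden handle, 239 x 72 x 39 mm, lying on the worktop; origin under its centre
- calliper: bystander: steel slide calliper, 60 x 158 x 12 mm, lying on the worktop; origin under its centre
- ring_clamp: bystander: wooden ring clamp, 140 x 28 x 22 mm, lying on the worktop; origin under its centre
- bench_block: bystander: steel bench block, 55 x 70 x 18 mm; origin under its centre
- binder_clip: bystander: black binder clip, 30 x 56 x 15 mm; origin under its centre
Mind the look-alikes: they are no part of the job. Leave any red look-alike of the stake alone.

How it is judged:
By the outcome, as a careful person would: the job done as asked, in the order asked, and still so for the second after the job is handed in, with the robot touching nothing.
It also fails if it takes over 61 s, if anything falls off the work surface, if the arm or the gripper's body presses on something with over 40 N, if the wrist force passes 120 N, or if a joint passes its speed limit or range.

## Working session

There is one attempt and no reset: what is moved stays moved. The work goes in short steps, Python scripts to look and compute and a tool call to move; the robot and the scene stay as the last step left them, time stands still between calls to the robot, and variables do not carry over. Pictures are saved under pics/ and viewed, about 8 in all and at most 12, crops included, and the job is handed in when it is done.

Besides the shell and the picture viewer there is one more tool, called after "Request:" as a command line: name --argument value ..., lists and objects as JSON in quotes. carry_out: Moves the arm, as the interface text tells. Its arguments: {"type":"object","properties":{"commands":{"type":"array","items":{"type":"number"}},"grip_force":{"type":"number"}},"required":["commands"]}

```bash
mkdir -p pics; cat > h.py <<'E'
import numpy as np, cv2
from bench import sense, optics, order, r
def snap(n,tag):
    p,d=optics.snapshot(n); cv2.imwrite(f'pics/{tag}.png',cv2.cvtColor(p,cv2.COLOR_RGB2BGR)); np.save(f'pics/{tag}.npy',d); return p,d
def ray(n,u,v):
    c=optics.calibration(n); M=np.array(c['mtx']); E=np.array(c['extrinsics'])
    xd=(u-M[0,2])/M[0,0]; yd=(v-M[1,2])/M[1,1]; rd=np.hypot(xd,yd); q=rd
    for _ in range(30): q=rd/(1+c['k1']*q*q)
    s=q/rd if rd else 1
    return E[:3,3], E[:3,:3]@np.array([xd*s,-yd*s,-1.])
def onz(n,u,v,z):
    o,d=ray(n,u,v); return o+d*(z-o[2])/d[2]
def atd(n,u,v,dep):
    o,d=ray(n,u,v); return o+d*dep
def proj(n,P):
    c=optics.calibration(n); M=np.array(c['mtx']); E=np.array(c['extrinsics'])
    p=E[:3,:3].T@(np.array(P)-E[:3,3]); x=p[0]/-p[2]; y=-p[1]/-p[2]; f=1+c['k1']*(x*x+y*y)
    return M[0,0]*x*f+M[0,2], M[1,1]*y*f+M[1,2]
E
python3 - <<'E'
from h import *
for n in('side','top'):
    snap(n,n+'0'); c=optics.calibration(n); print(n,c)
print(sense(), r.nose_length)
a=cv2.imread('pics/top0.png');cv2.imwrite('pics/top0.png',a)
E
```

```text
side {'mtx': array([[497.23855487,   0.        , 279.18324415],
       [  0.        , 497.23855487, 209.46369088],
       [  0.        ,   0.        ,   1.        ]]), 'k1': -0.18614733080291296, 'extrinsics': array([[ 9.15290515e-01,  2.51482742e-01, -3.14642185e-01,
         3.23244757e+02],
       [-4.02743707e-01,  5.59001041e-01, -7.24786412e-01,
        -5.34810738e+02],
       [-6.38596553e-03,  7.90110288e-01,  6.12931442e-01,
         6.01855853e+02],
       [ 0.00000000e+00,  0.00000000e+00,  0.00000000e+00,
         1.00000000e+00]])}
top {'mtx': array([[436.90858673,   0.        , 285.24950971],
       [  0.        , 436.90858673, 212.67683258],
       [  0.        ,   0.        ,   1.        ]]), 'k1': -0.1406371225222027, 'extrinsics': array([[ 1.51973547e-02,  9.90612550e-01, -1.35852189e-01,
         4.24697507e+02],
       [-9.99865356e-01,  1.42150758e-02, -8.19770373e-03,
         5.90251186e+01],
       [-6.18959904e-03,  1.35958480e-01,  9.90695201e-01,
         1.02838217e+03],
       [ 0.00000000e+00,  0.00000000e+00,  0.00000000e+00,
         1.00000000e+00]])}
{'time': 0.1, 'joint_pos': array([ 6.38043292e+01,  7.51108358e+00,  8.53231225e+01,  2.41391742e-04,
        8.72625390e+01, -4.89214452e+00]), 'qd': array([-0.0474183 , -0.2124306 , -0.1349411 ,  0.03598772, -0.01039486,
       -0.00714137]), 'joint_efforts': array([ 6.31968160e-04, -5.70947242e+01, -5.01944733e+01, -2.96569006e-04,
        8.04671872e-03, -1.86982300e-05]), 'tool_pos': array([217.74879582, 558.59623354, 252.34536244]), 'tcp_rot': array([ -95.03493006,   89.90325469, -116.33846811]), 'ft_force': array([-0.17708347, -0.34640458, -0.29121959]), 'wrist_torque': array([ 0.02218714, -0.01065814, -0.01941719]), 'finger_gap': 85.16313340451723} 22.0
```

View pics/top0.png

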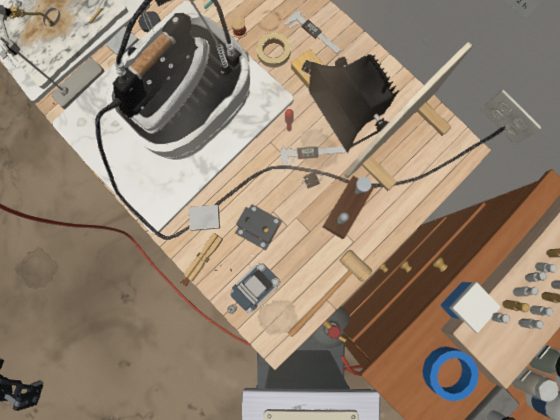

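View pics/side0.png

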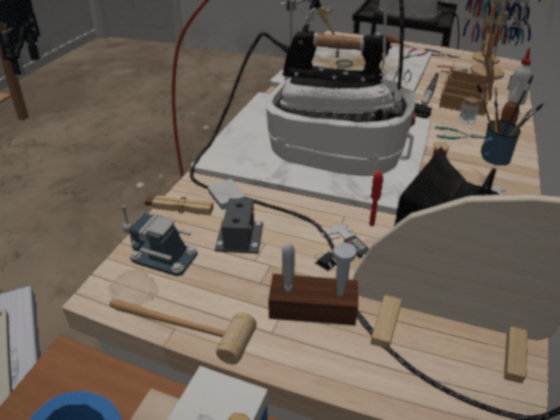

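```bash
python3 - <<'E'
from h import *
t=cv2.imread('pics/top0.png');s=cv2.imread('pics/side0.png')
a=cv2.resize(t[165:265,220:400],None,fx=4,fy=4,interpolation=3)[:, :720]
b=cv2.resize(s[185:335,200:380],None,fx=2,fy=2,interpolation=3)
b=cv2.resize(s[190:330,205:375],None,fx=4,fy=4,interpolation=3)
cv2.imwrite('pics/c1.png',a);cv2.imwrite('pics/c2.png',b)
print(proj('top',[218,558,252]))
dt=np.load('pics/top0.npy');ds=np.load('pics/side0.npy')
for u,v in[(343,218),(363,184),(348,205),(260,226),(252,222),(268,229),(240,245),(320,215)]: print('t',u,v,dt[v,u],atd('top',u,v,dt[v,u]).round(1))
for u,v in[(288,250),(343,255),(237,215),(239,207),(315,285)]: print('s',u,v,ds[v,u],atd('side',u,v,ds[v,u]).round(1))
E
```

```text
(np.float64(18.75101645834684), np.float64(375.1880737686685))
t 343 218 905.8429 [538.6 -53.7 128.7]
t 363 184 912.4924 [610.8 -95.8 131.6]
t 348 205 995.9827 [579.6 -76.   43.2]
t 260 226 973.48553 [526.7 122.9  60.3]
t 252 222 975.9791 [535.5 141.1  59.1]
t 268 229 1010.3488 [523.9 106.7  22.5]
t 240 245 1028.2762 [487.2 173.1  -0. ]
t 320 215 1039.499 [561.7 -15.3  -2.7]
s 288 250 698.71985 [540.1 -65.3 128.4]
s 343 255 688.1598 [ 605.1 -107.2  129.5]
s 237 215 871.6702 [527.3 121.4  60.4]
s 239 207 908.0783 [542.8 155.5  49.3]
s 315 285 759.92065 [583.5 -71.1  44. ]
```

View pics/c1.png

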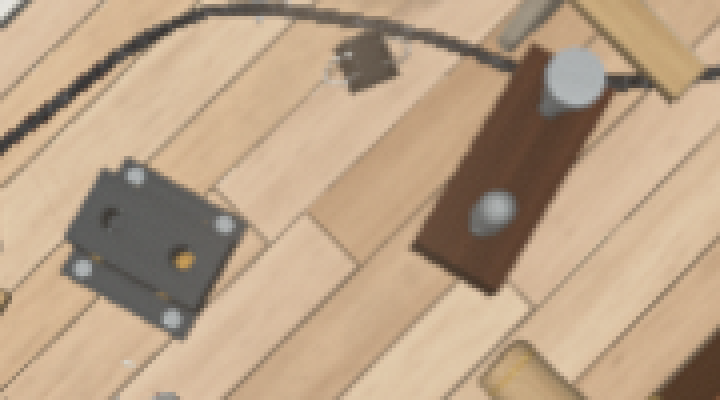

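View pics/c2.png

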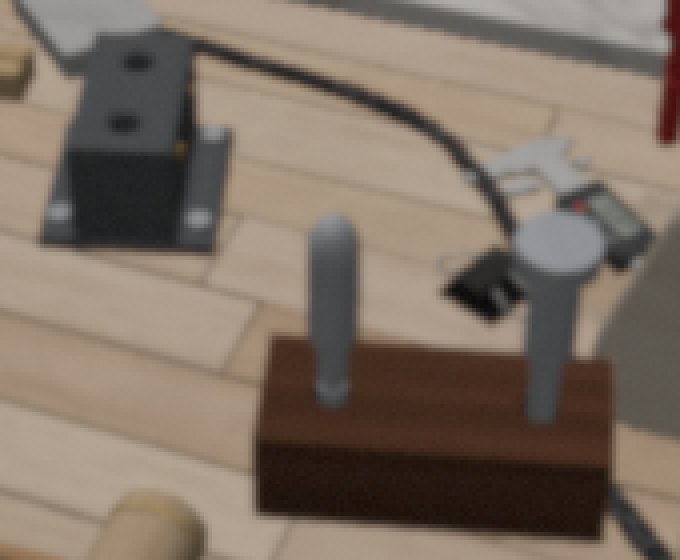

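```bash
python3 - <<'E'
from h import *
dt=np.load('pics/top0.npy')
for (u0,v0) in[(247,219),(265,230)]:
    print(u0,v0); print(np.array([[atd('top',u,v,dt[v,u])[2] for u in range(u0-4,u0+5)] for v in range(v0-4,v0+5)]).round(0).astype(int))
t=cv2.imread('pics/top0.png')
for (u0,v0) in[(247,219),(265,230)]:
    print(t[v0-3:v0+4,u0-3:u0+4].tolist()[::2])
# axis line of stake: nose blob in top and side
ds=np.load('pics/side0.npy')
def med(P): P=np.array(P); return np.median(P,0).round(1),len(P)
G=[]
for v in range(225,275):
  row=[atd('side',u,v,ds[v,u]) for u in range(278,300) if ds[v,u]>0]
  row=[p for p in row if 60<p[2]<133]
  if row: 
    m=np.mean(row,0); 
    if v%5==0: print(v,len(row),m.round(1))
# top: holder top & rack top contours via depth
def poly(zlo,zhi,box):
  m=np.zeros(dt.shape,np.uint8)
  for v in range(box[1],box[3]):
    for u in range(box[0],box[2]):
      if dt[v,u]>0 and zlo<atd('top',u,v,dt[v,u])[2]<zhi: m[v,u]=255
  m=cv2.morphologyEx(m,cv2.MORPH_CLOSE,np.ones((5,5)))
  c=max(cv2.findContours(m,0,2)[0],key=cv2.contourArea)
  P=np.array([onz('top',*p[0],(zlo+zhi)/2)[:2] for p in c],np.float32)
  return cv2.minAreaRect(P)
print('holder',poly(55,65,(230,195,290,255)))
print('rack',poly(40,50,(315,165,385,245)))
for n,uv in {'top':[(247,219),(265.5,230)],'side':[(205+123/4,190+122/4),(205+138/4,190+62/4)]}.items():
  for x in uv: print(n,onz(n,*x,60).round(1))
E
```

```text
247 219
[[59 61 58 58 60 60 57 60 62]
 [59 58 63 58 57 59 58 60 56]
 [62 64 57 61 53 47 51 56 62]
 [60 59 58 54 39 32 29 28 56]
 [61 58 59 46 32 35 31 31 30]
 [59 59 60 42 31 31 31 30 33]
 [58 56 59 57 33 34 32 31 59]
 [60 60 59 59 56 34 55 61 62]
 [62 57 58 60 61 58 62 59 57]]
265 230
[[60 59 59 58 53 55 57 60 60]
 [59 59 56 44 36 30 51 59 58]
 [59 60 46 29 17 16 21 26 60]
 [63 61 38 14 17 20 22 23 59]
 [60 62 39 19 20 21 18 61 55]
 [60 60 59 46 21 20 20 58 63]
 [57 58 60 62 56 60 60 58 62]
 [59 59 58 63 61 63 58 58 57]
 [58 60 59 60 60 60 62 60 59]]
[[[92, 94, 94], [90, 93, 93], [85, 88, 88], [83, 86, 85], [85, 87, 87], [88, 90, 90], [91, 93, 94]], [[89, 91, 91], [75, 78, 79], [57, 62, 65], [52, 57, 60], [61, 65, 69], [73, 76, 76], [86, 90, 89]], [[87, 90, 91], [67, 71, 73], [59, 63, 66], [80, 82, 83], [92, 93, 93], [92, 93, 93], [91, 92, 93]], [[91, 92, 92], [86, 88, 88], [85, 87, 87], [99, 100, 99], [85, 87, 88], [86, 87, 89], [87, 90, 90]]]
[[[78, 81, 83], [66, 70, 72], [56, 62, 67], [57, 65, 71], [69, 77, 83], [90, 95, 98], [88, 91, 92]], [[68, 72, 74], [57, 74, 84], [71, 111, 138], [84, 143, 182], [84, 148, 188], [85, 143, 181], [88, 122, 144]], [[81, 85, 85], [75, 87, 95], [83, 122, 147], [87, 151, 190], [85, 144, 182], [86, 120, 142], [90, 96, 101]], [[92, 93, 94], [90, 93, 93], [88, 89, 91], [88, 91, 93], [90, 93, 94], [94, 96, 96], [90, 92, 94]]]
245 8 [543.1 -58.2 131. ]
250 13 [541.  -63.4 126.6]
255 14 [540.8 -65.5 118.8]
260 14 [540.8 -65.6 109.1]
265 13 [539.9 -66.   99.7]
270 13 [539.9 -66.1  89.7]Traceback (most recent call last):
  File "<stdin>", line 28, in <module>
  File "<stdin>", line 23, in poly
  File "h.py", line 14, in atd
    o,d=ray(n,u,v); return o+d*dep
        ~~~^^^^^^^
  File "h.py", line 6, in ray
    c=optics.calibration(n); M=np.array(c['mtx']); E=np.array(c['extrinsics'])
ValueError: time passes only in moves, steps and waits
```

```bash
cat >> h.py <<'E'
from scipy.spatial.transform import Rotation as Ro
def goal(P,jaw,s=None):
    """shift (m) and rotvec (deg) in tool axes to put TCP at P, tool x down, tool y at angle jaw"""
    s=s or sense(); R=Ro.from_euler('xyz',s['tcp_rot'],degrees=True).as_matrix()
    y=np.array([np.cos(np.radians(jaw)),np.sin(np.radians(jaw)),0]); x=np.array([0,0,-1.])
    if R[:,1]@y<0: y=-y
    T=np.stack([x,y,np.cross(x,y)],1)
    return (R.T@(np.array(P)-s['tool_pos'])/1000).round(4), Ro.from_matrix(R.T@T).as_rotvec(degrees=True).round(2)
E
cat > q.py <<'E'
from h import *
s=sense();R=Ro.from_euler('xyz',s['tcp_rot'],degrees=True).as_matrix();print(R.round(3))
print(goal([542,-58,253],61), goal([542,-58,253],-29))
for n in('top','side'):
  d=np.load(f'pics/{n}0.npy')
  P=np.array([atd(n,u,v,d[v,u]) for v in range(100,330,2) for u in range(150,500,2) if d[v,u]>0])
  for c,rad in(((542,-58),130),((520,110),110)):
    q=P[(np.hypot(*(P[:,:2]-c).T)<rad)&(P[:,2]>65)]; 
    q=q[np.hypot(*(q[:,:2]-(542,-58)).T)>22]; q=q[np.hypot(*(q[:,:2]-(608,-97)).T)>26]
    print(n,c,len(q),q[::max(1,len(q)//12)].round(0).tolist())
E
python3 q.py
```

```text
[[-0.001  0.363  0.932]
 [-0.002  0.932 -0.363]
 [-1.    -0.002 -0.   ]]
(array([ 0.    , -0.4567,  0.5261]), array([ 7.7, -0. ,  0.1])) (array([ 0.    , -0.4567,  0.5261]), array([-8.23e+01, -8.00e-02,  7.00e-02]))
top (542, -58) 20 [[668.0, -85.0, 112.0], [667.0, -89.0, 113.0], [666.0, -92.0, 119.0], [667.0, -82.0, 98.0], [664.0, -85.0, 109.0], [665.0, -90.0, 107.0], [664.0, -79.0, 92.0], [663.0, -83.0, 93.0], [662.0, -87.0, 98.0], [665.0, -93.0, 87.0], [662.0, -76.0, 80.0], [661.0, -80.0, 84.0], [660.0, -84.0, 89.0], [661.0, -89.0, 83.0], [661.0, -73.0, 67.0], [659.0, -77.0, 75.0], [658.0, -81.0, 79.0], [657.0, -85.0, 81.0], [656.0, -78.0, 67.0], [655.0, -81.0, 73.0]]
top (520, 110) 4 [[416.0, 141.0, 73.0], [416.0, 138.0, 65.0], [416.0, 133.0, 76.0], [412.0, 128.0, 78.0]]
side (542, -58) 53 [[666.0, -94.0, 117.0], [664.0, -94.0, 109.0], [666.0, -96.0, 106.0], [662.0, -83.0, 89.0], [658.0, -90.0, 92.0], [657.0, -86.0, 85.0], [665.0, -96.0, 90.0], [661.0, -91.0, 84.0], [656.0, -89.0, 80.0], [654.0, -83.0, 71.0], [662.0, -92.0, 76.0], [658.0, -89.0, 70.0], [653.0, -86.0, 65.0], [664.0, -95.0, 69.0]]
side (520, 110) 7 [[415.0, 134.0, 77.0], [418.0, 132.0, 77.0], [414.0, 130.0, 76.0], [418.0, 130.0, 74.0], [413.0, 124.0, 76.0], [418.0, 135.0, 67.0], [413.0, 132.0, 65.0]]
```

Request:
carry_out --commands '[0,-0.05,0.058,2,0,0,-1,0,-0.1,0.116,4,0,0,-1,0,-0.15,0.173,7.7,0,0,-1,0,-0.2,0.23,7.7,0,0,-1,0,-0.24,0.276,7.7,0,0,-1,0,-0.28,0.322,7.7,0,0,-1,0,-0.32,0.368,7.7,0,0,-1,0,-0.36,0.415,7.7,0,0,-1,0,-0.4,0.46,7.7,0,0,-1,0,-0.43,0.495,7.7,0,0,-1,0,-0.45,0.52,7.7,0,0,-1,0,-0.4567,0.526,7.7,0,0,-1]' --grip_force 60

```text
time: 1.6
tool_pos: [542.5, -61.5, 252.0]
tcp_rot: [-107.6, 89.8, -136.8]
ft_force: [-0.6, 0.3, -0.7]
finger_gap: 85.3
```

```bash
python3 - <<'E'
from h import *
p,d=snap('side','side1'); snap('top','top1')
s=sense(); print(s['time'],s['tool_pos'],s['tcp_rot'],s['ft_force'],s['joint_pos'])
print(goal([542,-58,253],61))
a=cv2.imread('pics/side1.png'); b=cv2.imread('pics/top1.png')
cv2.imwrite('pics/c3.png',np.hstack([cv2.resize(a[60:340,180:440],None,fx=1.5,fy=1.5),cv2.resize(b[100:380,200:460],None,fx=1.5,fy=1.5)]))
E
```

```text
1.7 [541.68346182 -58.95387602 252.21082424] [-127.10071216   89.84948102 -156.22635025] [ 0.32625531 -0.0061095  -0.80459048] [-1.15480907e+01 -9.13718283e-01  9.40874090e+01 -8.71485957e-02
  8.69491241e+01 -7.24177210e+01]
(array([-0.0008,  0.001 , -0.0002]), array([-0.13, -0.09,  0.12]))
```

View pics/c3.png

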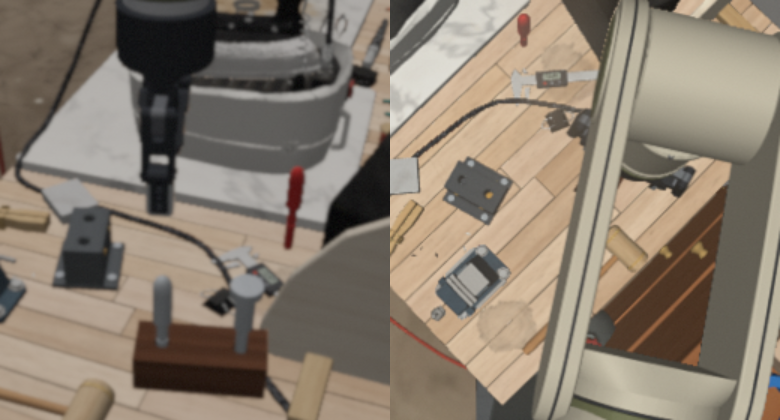

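```bash
python3 - <<'E'
from h import *
for z in(130,110,90,60,230): print(z,proj('side',(541.7,-58.9,z)))
a=cv2.cvtColor(cv2.imread('pics/side0.png'),cv2.COLOR_BGR2GRAY)
for v in(255,265): print(v,a[v,274:304])
g=cv2.cvtColor(cv2.imread('pics/side1.png'),cv2.COLOR_BGR2GRAY)
for v in(190,196): print(v,g[v,270:305])
E
```

```text
130 (np.float64(287.1638815245377), np.float64(246.1018810045783))
110 (np.float64(287.1106105824491), np.float64(256.4187795282041))
90 (np.float64(287.05798305777404), np.float64(266.366350263815))
60 (np.float64(286.9803427302281), np.float64(280.62813011051213))
230 (np.float64(287.4374836596569), np.float64(188.4185440194174))
255 [159 159 160 161 161 161 156 139 106  81  78  77  78  78  78  76  78  73
  71  76 105 135 153 159 159 159 158 157 156 155]
265 [153 156 158 160 160 159 155 137 104  77  74  75  75  73  73  71  70  67
  69  76 102 133 151 156 157 157 157 158 159 159]
190 [164 160 156 154 154 150 135 107  81  63  42  24  17  16  21  22  27  24
  19  21  22  37  55  71  79  89  98 100 100 100 101 105 108 110 116]
196 [167 168 168 168 167 164 150 121  88  64  43  26  19  23  27  31  33  26
  23  20  22  38  58  71  86 114 144 161 167 166 163 158 157 157 154]
```

```bash
python3 - <<'E'
from h import *
print(goal([543,-59,99],61))
E
```

```text
(array([0.1532, 0.0009, 0.0014]), array([-0.13, -0.09,  0.12]))
```

Request:
carry_out --commands '[0.04,0.001,0.0015,0,0,0,-1,0.08,0.001,0.0015,0,0,0,-1,0.115,0.001,0.0015,0,0,0,-1,0.14,0.001,0.0015,0,0,0,-1,0.153,0.001,0.0015,0,0,0,-1,0.153,0.001,0.0015,0,0,0,-1,0.153,0.001,0.0015,0,0,0,1,0.153,0.001,0.0015,0,0,0,1,0.153,0.001,0.0015,0,0,0,1,0.153,0.001,0.0015,0,0,0,1,0.153,0.001,0.0015,0,0,0,1,0.153,0.001,0.0015,0,0,0,1]' --grip_force 70

```text
time: 3.2
tool_pos: [543.6, -59.1, 99.9]
tcp_rot: [-106.6, 89.9, -135.8]
ft_force: [-1.3, -0.3, 6.4]
finger_gap: 17.8
```

Request:
carry_out --commands '[-0.005,0,0,0,0,0,1,-0.015,0,0,0,0,0,1,-0.025,0,0,0,0,0,1,-0.04,0,0,0,0,0,1,-0.06,0,0,0,0,0,1,-0.08,0,0,0,0,0,1,-0.095,0,0,0,0,0,1,-0.1,0,0,0,0,0,1,-0.1,0,0,0,0,0,1]'

```text
time: 4.32
tool_pos: [543.8, -59.0, 200.0]
tcp_rot: [-98.6, 89.9, -127.7]
ft_force: [0.2, -0.1, -1.8]
finger_gap: 18.4
```

```bash
python3 - <<'E'
from h import *
s=sense(); print(s['time'],s['tool_pos'],s['ft_force'],s['wrist_torque'],s['finger_gap'])
snap('side','side2')
a=cv2.imread('pics/side2.png'); cv2.imwrite('pics/c4.png',cv2.resize(a[130:330,200:380],None,fx=3,fy=3,interpolation=3))
print(goal([520,110.5,200],-29), goal([520,110.5,200],61))
for z in(199-3-86,199-3-46,196): print(proj('side',(s['tool_pos'][0],s['tool_pos'][1],z+s['tool_pos'][2]-199)))
E
```

```text
4.325 [543.7623514  -59.04938752 200.03319785] [ 0.17201076 -0.13823837 -1.77574047] [ 0.00162965  0.04250037 -0.00067763] 18.35795574092352
(array([-0.0008,  0.1366, -0.103 ]), array([8.986e+01, 3.000e-02, 1.500e-01])) (array([-0.0008,  0.1366, -0.103 ]), array([-0.14, -0.08,  0.12]))
(np.float64(288.45962869154437), np.float64(255.55807997656808))
(np.float64(288.61602474645656), np.float64(234.5032908579842))
(np.float64(288.8016643885692), np.float64(208.29794976847376))
```

View pics/c4.png

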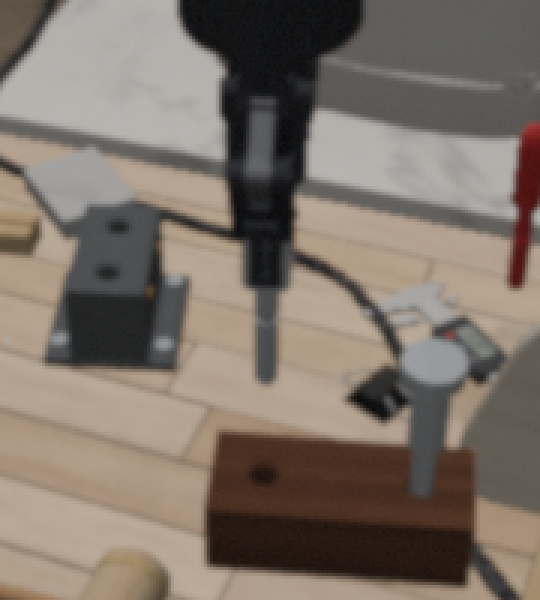

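Request:
carry_out --commands '[0,0.025,-0.019,0,0,0,1,0,0.055,-0.041,0,0,0,1,0,0.085,-0.064,0,0,0,1,0,0.11,-0.083,0,0,0,1,0,0.13,-0.098,0,0,0,1,0.01,0.1366,-0.103,0,0,0,1,0.03,0.1366,-0.103,0,0,0,1,0.04,0.1366,-0.103,0,0,0,1,0.04,0.1366,-0.103,0,0,0,1]'

```text
time: 5.5
tool_pos: [518.9, 109.8, 157.6]
tcp_rot: [-133.3, 89.7, -162.4]
ft_force: [-0.1, -0.3, -1.6]
finger_gap: 18.6
```

```bash
python3 - <<'E'
from h import *
s=sense(); T=s['tool_pos']; print(s['time'],T,s['ft_force'],s['finger_gap'])
snap('side','side3'); snap('top','top3')
a=cv2.imread('pics/side3.png'); b=cv2.imread('pics/top3.png')
cv2.imwrite('pics/c5.png',np.hstack([cv2.resize(a[170:270,195:285],None,fx=5,fy=5,interpolation=3)[:500,:450],cv2.resize(b[190:265,225:294],None,fx=5,fy=5,interpolation=3)[:375].repeat(1,0) if 0 else np.pad(cv2.resize(b[190:260,225:293],None,fx=5,fy=5,interpolation=3),((0,150),(0,0),(0,0)))]))
for z in(T[2]-89,T[2]-49): print(proj('side',(T[0],T[1],z)))
g=cv2.imread('pics/side0.png',0); 
for c in((235.7,220.5),(239.5,205.5)):
  u0,v0=int(c[0])-6,int(c[1])-4; w=g[v0:v0+9,u0:u0+13].astype(float); m=np.clip(np.median(w)-8-w,0,None); yy,xx=np.mgrid[v0:v0+9,u0:u0+13]
  c=(xx*m).sum()/m.sum(),(yy*m).sum()/m.sum(); print(c,onz('side',*c,59))
E
```

```text
5.5 [518.91223411 109.81267232 157.56518409] [-0.06113478 -0.31575384 -1.6006467 ] 18.579370000970325
(np.float64(234.4364255353348), np.float64(216.31398906389285))
(np.float64(232.97180510527994), np.float64(197.63950952638598))
(np.float64(235.39530332681016), np.float64(220.4344422700587)) [520.06949845 109.86067281  59.        ]
(np.float64(238.9178947368421), np.float64(205.14315789473685)) [540.74919565 148.5808696   59.        ]
```

View pics/c5.png

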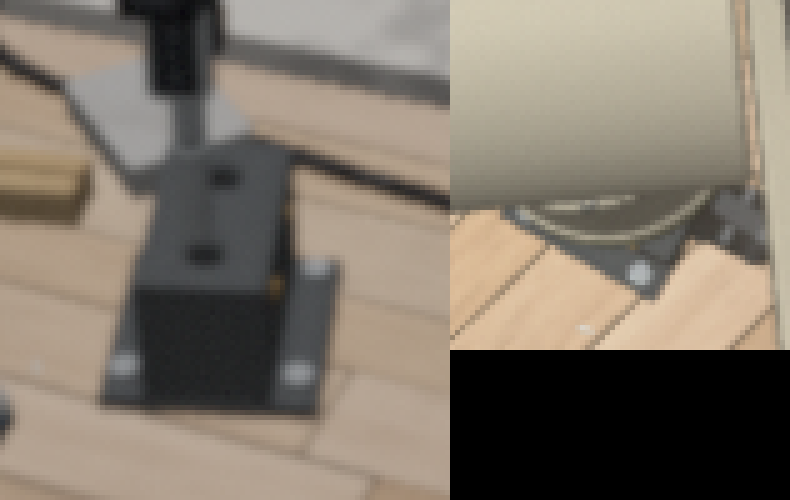

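```bash
python3 - <<'E'
from h import *
a=cv2.imread('pics/side3.png')[182:232,212:262].astype(float)
a=np.clip((a-40)*3.2,0,255).astype(np.uint8)
cv2.imwrite('pics/c6.png',cv2.resize(a,None,fx=11,fy=11,interpolation=cv2.INTER_CUBIC))
E
```

```text
(no output)
```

View pics/c6.png

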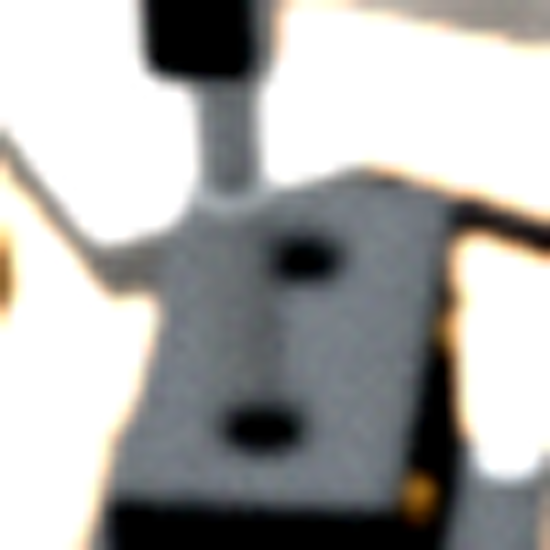

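```bash
python3 - <<'E'
from h import *
d=np.load('pics/side3.npy'); d0=np.load('pics/side0.npy'); T=[518.9,109.8]
for v in range(188,224,2):
  us=[u for u in range(222,250) if d[v,u]>0 and d0[v,u]-d[v,u]>6]
  us=[u for u in us]
  if us:
    P=np.array([atd('side',u,v,d[v,u]) for u in us]); z=np.median(P[:,2])
    # predicted column at this row
    zz=np.linspace(50,150,400); pr=np.array([proj('side',(*T,k)) for k in zz]); i=np.argmin(abs(pr[:,1]-v))
    print(v,us[0],us[-1],len(us),np.mean(us).round(1),'pred',pr[i,0].round(1),np.median(P,0).round(1), 'zpred',zz[i].round(0))
E
```

```text
188 225 241 14 231.7 pred 232.2 [512.1  92.7 141.7] zpred 128.0
190 229 235 7 232.0 pred 232.4 [515.2  95.9 134.8] zpred 124.0
192 229 236 8 232.5 pred 232.5 [517.8 106.4 123. ] zpred 120.0
194 229 236 8 232.5 pred 232.7 [517.2 106.2 119.3] zpred 116.0
196 230 236 7 233.0 pred 232.8 [517.2 104.3 115.7] zpred 112.0
198 230 236 7 233.0 pred 233.0 [517.3 106.9 110.4] zpred 108.0
200 230 236 7 233.0 pred 233.2 [517.2 105.3 107.3] zpred 104.0
202 230 236 7 233.0 pred 233.3 [516.6 105.4 102.6] zpred 99.0
204 230 236 7 233.0 pred 233.5 [516.2 106.1  97.8] zpred 95.0
206 230 236 7 233.0 pred 233.6 [516.4 105.   94.3] zpred 91.0
208 231 237 7 234.0 pred 233.8 [518.  105.6  88.8] zpred 87.0
210 231 237 7 234.0 pred 233.9 [517.2 105.1  85.6] zpred 82.0
212 231 237 7 234.0 pred 234.1 [517.3 105.7  81.8] zpred 78.0
214 231 237 7 234.0 pred 234.3 [517.1 105.3  77.3] zpred 74.0
216 231 237 7 234.0 pred 234.4 [516.8 105.8  73. ] zpred 69.0
218 233 235 3 234.0 pred 234.6 [516.  104.1  69.3] zpred 65.0
```

```bash
cat > st.py <<'E'
from h import *
s=sense();print(round(s['time'],2),s['tool_pos'].round(2),s['ft_force'].round(1),s['wrist_torque'].round(2),s['finger_gap'].round(1)); print(goal([520.2,110.2,147],61,s))
E
python3 st.py
```

```text
Traceback (most recent call last):
  File "st.py", line 2, in <module>
    s=sense();print(round(s['time'],2),s['tool_pos'].round(2),s['ft_force'].round(1),s['wrist_torque'].round(2),s['finger_gap'].round(1)); print(goal([520.2,110.2,147],61,s))
                                                                                                                ^^^^^^^^^^^^^^^^^^^^^
AttributeError: 'float' object has no attribute 'round'
```

```bash
sed -i "s/s\['finger_gap'\].round(1)/s['finger_gap']/" st.py; python3 st.py
```

```text
5.6 [520.04 110.05 159.37] [-0.3 -1.1 -1.5] [-0.05 -0.02  0.02] 18.44522421505073
(array([0.0124, 0.0002, 0.0001]), array([-0.17, -0.07,  0.12]))
```

Request:
carry_out --commands '[0.004,0,0,0,0,0,1,0.007,0,0,0,0,0,1,0.01,0,0,0,0,0,1,0.012,0,0,0,0,0,1,0.013,0,0,0,0,0,1,0.013,0,0,0,0,0,1]'

```text
time: 6.35
tool_pos: [520.3, 110.0, 146.5]
tcp_rot: [-111.4, 89.9, -140.6]
ft_force: [1.0, 0.2, -1.1]
finger_gap: 18.3
```

```bash
python3 st.py
```

```text
6.35 [520.27 109.98 146.49] [ 1.   0.2 -1.1] [-0.14 -0.3  -0.01] 18.34034356625811
(array([-0.0005,  0.0002, -0.0002]), array([-0.17, -0.04,  0.11]))
```

Request:
carry_out --commands '[0.003,0,0,0,0,0,1,0.006,0,0,0,0,0,1,0.008,0,0,0,0,0,1,0.01,0,0,0,0,0,1,0.01,0,0,0,0,0,1]'

```text
time: 6.98
tool_pos: [520.3, 109.9, 136.3]
tcp_rot: [-109.7, 89.9, -138.9]
ft_force: [2.1, -1.2, -2.7]
finger_gap: 18.4
```

```bash
python3 st.py
```

```text
6.97 [520.26 109.9  136.28] [ 2.1 -1.2 -2.7] [-0.2  -0.54 -0.06] 18.359870013447235
(array([-0.0107,  0.0002, -0.0002]), array([-0.17, -0.04,  0.11]))
```

Request:
carry_out --commands '[0.002,0,0.0005,0,0,0,1,0.004,0,0.0005,0,0,0,1,0.006,0,0.0005,0,0,0,1,0.008,0,0.0005,0,0,0,1,0.01,0,0.0005,0,0,0,1,0.01,0,0.0005,0,0,0,1]'

```text
time: 7.72
tool_pos: [520.4, 109.7, 125.7]
tcp_rot: [-121.2, 89.9, -150.4]
ft_force: [2.3, -0.1, -3.2]
finger_gap: 18.6
```

```bash
python3 st.py
```

```text
7.72 [520.38 109.73 125.69] [ 2.3 -0.1 -3.2] [ 0.   -0.5  -0.03] 18.581102337674995
(array([-0.0213,  0.0003, -0.0004]), array([-0.17, -0.08,  0.13]))
```

Request:
carry_out --commands '[0.002,0,0.0005,0,0,0,1,0.004,0,0.0005,0,0,0,1,0.0055,0,0.0005,0,0,0,1,0.007,0,0.0005,0,0,0,1,0.007,0,0.0005,0,0,0,1]'

```text
time: 8.35
tool_pos: [520.6, 109.5, 118.3]
tcp_rot: [-127.2, 89.8, -156.4]
ft_force: [1.5, -0.4, -2.9]
finger_gap: 18.6
```

```bash
python3 st.py
```

```text
8.35 [520.6  109.5  118.27] [ 1.5 -0.4 -2.9] [ 0.07 -0.3   0.06] 18.600877481317468
(array([-0.0287,  0.0004, -0.0007]), array([-0.17, -0.1 ,  0.13]))
```

Request:
carry_out --commands '[0.0015,0,0.0005,0,0,0,1,0.003,0,0.0005,0,0,0,1,0.0045,0,0.0005,0,0,0,1,0.006,0,0.0005,0,0,0,1]'

```text
time: 8.85
tool_pos: [521.0, 109.2, 112.2]
tcp_rot: [-127.4, 89.8, -156.6]
ft_force: [0.5, -1.2, 0.9]
finger_gap: 18.5
```

```bash
python3 st.py
```

```text
8.85 [520.97 109.24 112.17] [ 0.5 -1.2  0.9] [-0.05  0.04  0.01] 18.495623772926766
(array([-0.0348,  0.0004, -0.0012]), array([-0.17, -0.11,  0.14]))
```

Request:
carry_out --commands '[0.001,0,0,0,0,0,1,0.002,0,0,0,0,0,1]'

```text
time: 9.1
tool_pos: [521.0, 109.2, 110.1]
tcp_rot: [-126.6, 89.8, -155.8]
ft_force: [-0.6, -0.4, 0.6]
finger_gap: 18.6
```

Request:
carry_out --commands '[0.001,0,0,0,0,0,1]'

```text
time: 9.22
tool_pos: [521.2, 109.2, 109.5]
tcp_rot: [-122.3, 89.8, -151.5]
ft_force: [-1.6, -1.0, 6.9]
finger_gap: 18.2
```

Request:
carry_out --commands '[0.0005,0,0,0,0,0,1,0.001,0,0,0,0,0,1]'

```text
time: 9.48
tool_pos: [521.4, 109.2, 109.2]
tcp_rot: [-116.0, 89.9, -145.2]
ft_force: [-3.1, -0.6, 9.2]
finger_gap: 18.8
```

Request:
carry_out --commands '[0.0005,0,-0.0005,0,0,0,1,0.001,0,-0.0006,0,0,0,1]'

```text
time: 9.72
tool_pos: [521.2, 109.3, 109.2]
tcp_rot: [-95.3, 89.9, -124.5]
ft_force: [-2.3, -2.0, 10.3]
finger_gap: 18.3
```

Request:
carry_out --commands '[0.0007,0,0,0,0,0,1,0.0012,0,0,0,0,0,1]'

```text
time: 9.98
tool_pos: [521.5, 109.2, 109.0]
tcp_rot: [-83.3, 89.9, -112.4]
ft_force: [-3.7, -0.4, 11.9]
finger_gap: 18.4
```

Request:
carry_out --commands '[0.0012,0,-0.0004,0,0,0,1,0.0016,0,-0.0005,0,0,0,1,0.0018,0,-0.0005,0,0,0,1]'

```text
time: 10.35
tool_pos: [521.5, 109.3, 108.8]
tcp_rot: [-58.3, 89.9, -87.4]
ft_force: [-5.0, -2.5, 14.3]
finger_gap: 18.5
```

```bash
python3 - <<'E'
from h import *
p,d=snap('side','side4'); s=sense(); print(s['time'],s['tool_pos'],s['ft_force'])
a=cv2.imread('pics/side4.png')[190:235,212:262].astype(float)
a=np.clip((a-30)*2.5,0,255).astype(np.uint8)
cv2.imwrite('pics/c7.png',cv2.resize(a,None,fx=12,fy=12,interpolation=cv2.INTER_CUBIC))
E
```

```text
10.4 [521.47313386 109.28239777 108.78898887] [-4.02550117 -2.00342957 13.24402634]
```

View pics/c7.png

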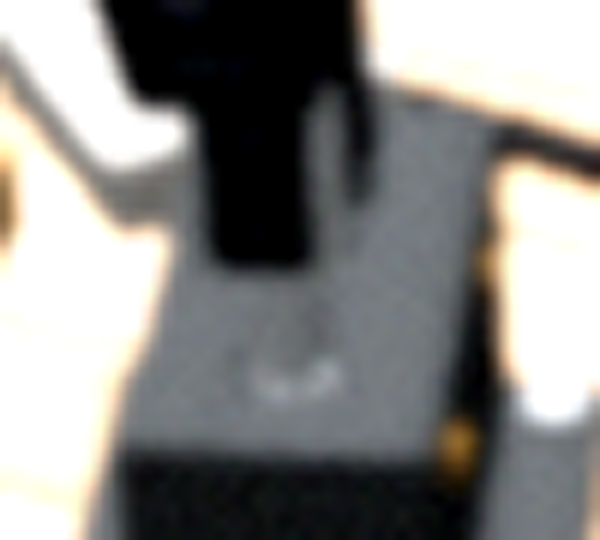

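Request:
carry_out --commands '[0.0018,0,-0.001,0,0,0,1,0.0022,0,-0.0012,0,0,0,1,0.0024,0,-0.0012,0,0,0,1]'

```text
time: 10.78
tool_pos: [521.3, 109.5, 108.5]
tcp_rot: [-27.5, 89.8, -56.6]
ft_force: [-6.7, -2.4, 16.7]
finger_gap: 18.5
```

Request:
carry_out --commands '[0.0023,0,0,0,0,0,1,0.0026,0,0,0,0,0,1,0.0027,0,0,0,0,0,1]'

```text
time: 11.15
tool_pos: [521.8, 109.3, 108.1]
tcp_rot: [-21.1, 89.7, -50.3]
ft_force: [-7.9, -2.5, 20.7]
finger_gap: 18.7
```

Request:
carry_out --commands '[0.001,0,0,0,0,0,-1,0.0,0,0,0,0,0,-1,0,0,0,0,0,0,-1,0,0,0,0,0,0,-1,-0.02,0,0,0,0,0,-1,-0.05,0,0,0,0,0,-1,-0.08,0,0,0,0,0,-1,-0.11,0,0,0,0,0,-1,-0.12,0,0,0,0,0,-1,-0.12,0,0,0,0,0,-1]'

```text
time: 12.4
tool_pos: [521.7, 109.8, 228.1]
tcp_rot: [-14.3, 89.7, -43.5]
ft_force: [-1.0, 0.8, 0.7]
finger_gap: 85.0
```

```bash
python3 - <<'E'
from h import *
p,d=snap('side','side5'); s=sense(); print(s['time'],s['tool_pos'],s['ft_force'],s['finger_gap'])
a=cv2.imread('pics/side5.png')[175:235,212:262].astype(float)
a=np.clip((a-30)*2.2,0,255).astype(np.uint8)
cv2.imwrite('pics/c8.png',cv2.resize(a,None,fx=10,fy=10,interpolation=cv2.INTER_CUBIC))
P=[atd('side',u,v,d[v,u]) for v in range(180,225) for u in range(222,250) if d[v,u]>0]
P=np.array(P); q=P[(np.hypot(*(P[:,:2]-(520,110)).T)<13)&(P[:,2]>66)&(P[:,2]<160)]
print('max z',np.percentile(q[:,2],[90,97,100]).round(1), [q[(q[:,2]>a)&(q[:,2]<a+15)][:,:2].mean(0).round(1).tolist() for a in(85,100,115)])
for z in(143,60,62): print(z,proj('side',(520.5,110,z)))
E
```

```text
12.45 [521.12816827 109.69770034 227.04482167] [ 0.0080661   0.10783784 -0.47643672] 85.08502880060135
max z [141.4 145.1 147.9] [[517.4, 103.9], [517.0, 103.2], [516.3, 103.7]]
143 (np.float64(232.5403458083008), np.float64(180.38924907867465))
60 (np.float64(235.56633078854176), np.float64(219.87686473190132))
62 (np.float64(235.49641979616422), np.float64(218.9798443658386))
```

View pics/c8.png

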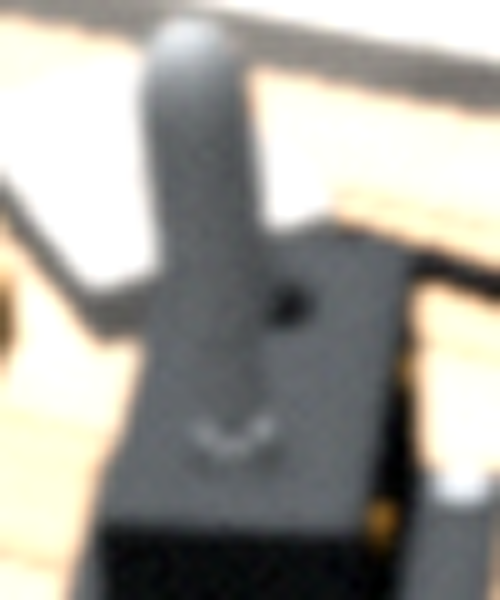

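Request:
carry_out --commands '[0,0,-0.0005,0,0,0,1,0,0,-0.0005,0,0,0,1,0,0,-0.0005,0,0,0,1,0,0,-0.0005,0,0,0,1,0,0,-0.0005,0,0,0,1,0.015,0,-0.0005,0,0,0,1,0.03,0,-0.0005,0,0,0,1,0.045,0,-0.0005,0,0,0,1,0.052,0,-0.0005,0,0,0,1,0.052,0,-0.0005,0,0,0,1]'

```text
time: 13.7
tool_pos: [520.3, 109.7, 174.1]
tcp_rot: [-57.9, 89.8, -87.1]
ft_force: [-0.0, -0.3, 0.2]
finger_gap: -0.1
```

```bash
python3 st.py; python3 - <<'E'
from h import *
for t in('side4','side5'):
    g=cv2.imread(f'pics/{t}.png',0); print(t,[(v,int(g[v,234:238].mean())) for v in range(214,228)])
E
```

```text
13.7 [520.27 109.71 174.06] [-0.  -0.3  0.2] [-0.03  0.04  0.01] -0.06031315599991057
(array([ 0.0271,  0.0005, -0.0004]), array([-0.16,  0.11,  0.18]))
side4 [(214, 72), (215, 73), (216, 72), (217, 73), (218, 73), (219, 74), (220, 76), (221, 83), (222, 88), (223, 84), (224, 79), (225, 78), (226, 75), (227, 65)]
side5 [(214, 70), (215, 71), (216, 72), (217, 75), (218, 81), (219, 85), (220, 79), (221, 72), (222, 72), (223, 74), (224, 76), (225, 76), (226, 74), (227, 63)]
```

Request:
carry_out --commands '[0.002,0,0,0,0,0,1,0.004,0,0,0,0,0,1]'

```text
time: 13.95
tool_pos: [520.7, 109.7, 170.6]
tcp_rot: [-40.1, 89.8, -69.3]
ft_force: [-0.3, -0.0, 2.2]
finger_gap: -0.0
```

Request:
carry_out --commands '[0.001,0,0,0,0,0,1,0.002,0,0,0,0,0,1]'

```text
time: 14.2
tool_pos: [521.0, 109.8, 169.0]
tcp_rot: [-29.4, 89.8, -58.5]
ft_force: [0.1, 0.7, 1.4]
finger_gap: 0.2
```

Request:
carry_out --commands '[0.001,0,0,0,0,0,1,0.002,0,0,0,0,0,1]'

```text
time: 14.45
tool_pos: [521.1, 109.8, 167.1]
tcp_rot: [-25.4, 89.8, -54.5]
ft_force: [0.1, -0.1, 0.5]
finger_gap: -0.3
```

Request:
carry_out --commands '[0.001,0,0,0,0,0,1,0.002,0,0,0,0,0,1]'

```text
time: 14.7
tool_pos: [521.2, 109.8, 165.1]
tcp_rot: [-23.8, 89.7, -53.0]
ft_force: [-0.7, -0.5, 1.8]
finger_gap: 0.2
```

Request:
carry_out --commands '[0.0008,0,0,0,0,0,1,0.0012,0,0,0,0,0,1]'

```text
time: 14.95
tool_pos: [521.5, 109.8, 164.3]
tcp_rot: [-15.6, 89.7, -44.8]
ft_force: [0.7, 1.5, 5.6]
finger_gap: 0.5
```

Request:
carry_out --commands '[0.0007,0,0,0,0,0,1,0.0012,0,0,0,0,0,1]'

```text
time: 15.2
tool_pos: [522.2, 109.9, 164.0]
tcp_rot: [-2.5, 89.6, -31.6]
ft_force: [0.6, 0.6, 8.6]
finger_gap: 0.2
```

```bash
sed -i 's/520.2,110.2,147/520.5,110.2,162/' st.py; python3 st.py
```

```text
15.2 [522.17 109.87 164.04] [0.6 0.6 8.6] [ 0.03  0.08 -0.05] 0.15616722010271356
(array([ 0.002 , -0.0005, -0.0016]), array([-0.15,  0.35,  0.02]))
```

Request:
carry_out --commands '[0.001,-0.0005,-0.0008,0,0.3,0,1,0.0014,-0.0005,-0.0016,0,0.35,0,1,0.0016,-0.0005,-0.0016,0,0.35,0,1]'

```text
time: 15.58
tool_pos: [521.5, 110.3, 163.8]
tcp_rot: [29.9, 89.9, 0.8]
ft_force: [0.8, -0.1, 10.0]
finger_gap: -0.1
```

```bash
python3 st.py
```

```text
15.57 [521.53 110.3  163.84] [ 0.8 -0.1 10. ] [-0.06  0.11  0.01] -0.09804564393832892
(array([ 0.0018, -0.0006, -0.0009]), array([-0.15,  0.12, -0.07]))
```

Request:
carry_out --commands '[0.002,0,-0.0008,0,0.1,0,1,0.0025,0,-0.001,0,0.1,0,1,0.0027,0,-0.001,0,0.1,0,1]'

```text
time: 15.95
tool_pos: [522.3, 110.9, 163.5]
tcp_rot: [42.7, 89.7, 13.6]
ft_force: [-0.2, 0.1, 13.6]
finger_gap: -0.1
```

Request:
carry_out --commands '[0.0025,0,-0.001,0,0.2,0,1,0.0028,0,-0.001,0,0.2,0,1]'

```text
time: 16.2
tool_pos: [523.2, 111.3, 163.3]
tcp_rot: [53.8, 89.6, 24.7]
ft_force: [-1.6, -3.1, 14.9]
finger_gap: -0.1
```

Request:
carry_out --commands '[-0.003,0,0,0,0,0,1,-0.006,0.001,-0.0025,0,0.4,0,1,-0.006,0.001,-0.0025,0,0.4,0,1,-0.006,0.001,-0.0025,0,0.4,0,1]'

```text
time: 16.7
tool_pos: [521.1, 113.4, 168.7]
tcp_rot: [122.2, 89.6, 93.0]
ft_force: [0.3, -0.4, 0.3]
finger_gap: -0.3
```

```bash
python3 st.py
```

```text
16.7 [521.12 113.4  168.74] [ 0.3 -0.4  0.3] [ 0.01 -0.01 -0.04] -0.2681359838023159
(array([ 0.0067, -0.0031,  0.001 ]), array([-0.16, -0.19, -0.31]))
```

Request:
carry_out --commands '[0,-0.0037,0.0008,0,-0.2,-0.3,1,0,-0.0037,0.0008,0,-0.2,-0.3,1,0.002,-0.0037,0.0008,0,-0.2,-0.3,1,0.004,-0.0037,0.0008,0,-0.2,-0.3,1,0.005,-0.0037,0.0008,0,-0.2,-0.3,1,0.006,-0.0037,0.0008,0,-0.2,-0.3,1,0.0065,-0.0037,0.0008,0,-0.2,-0.3,1,0.007,-0.0037,0.0008,0,-0.2,-0.3,1,0.0075,-0.0037,0.0008,0,-0.2,-0.3,1,0.008,-0.0037,0.0008,0,-0.2,-0.3,1]'

```text
time: 17.95
tool_pos: [521.7, 109.9, 163.5]
tcp_rot: [33.1, 89.7, 3.9]
ft_force: [-2.4, -0.9, 16.8]
finger_gap: -0.1
```

```bash
python3 st.py
```

```text
17.95 [521.74 109.92 163.47] [-2.4 -0.9 16.8] [-0.19  0.4   0.03] -0.06650500202517892
(array([ 0.0015, -0.0004, -0.0012]), array([-0.16,  0.22, -0.15]))
```

Request:
carry_out --commands '[0.003,-0.0004,-0.0014,0,0.3,0,1,0.0032,-0.0004,-0.0014,0,0.3,0,1,0.0033,-0.0004,-0.0014,0,0.3,0,1]'

```text
time: 18.32
tool_pos: [522.4, 110.3, 163.4]
tcp_rot: [59.2, 89.6, 30.1]
ft_force: [-1.9, -2.7, 16.8]
finger_gap: 0.2
```

Request:
carry_out --commands '[0,0,0,0,0,0,1,-0.002,0,0,0,0,0,1,-0.01,0,0,0,0,0,1,-0.04,0,0,0,0,0,1,-0.08,0,0,0,0,0,1,-0.11,0,0,0,0,0,1,-0.12,0,0,0,0,0,1,-0.12,0,0,0,0,0,1,-0.12,0,0,0,0,0,1]'

```text
time: 19.45
tool_pos: [521.0, 109.9, 281.5]
tcp_rot: [77.1, 89.8, 48.0]
ft_force: [0.1, -0.1, -1.3]
finger_gap: -0.1
```

```bash
python3 - <<'E'
from h import *
p,d=snap('side','side6'); s=sense(); print(s['time'],s['tool_pos'],s['ft_force'],s['finger_gap'])
a=cv2.imread('pics/side6.png')[175:235,212:262].astype(float)
a=np.clip((a-30)*2.2,0,255).astype(np.uint8)
cv2.imwrite('pics/c9.png',cv2.resize(a,None,fx=10,fy=10,interpolation=cv2.INTER_CUBIC))
for t in('side4','side5','side6'):
    g=cv2.imread(f'pics/{t}.png',0); print(t,[(v,int(g[v,234:238].mean())) for v in range(214,228)],[(v,int(g[v,230:234].mean())) for v in range(172,186)])
for z in(60,61.2,66): print(z,proj('side',(518.1,104.6,z)))
E
```

```text
19.5 [520.94960928 109.80957456 281.4513742 ] [-0.62129532  0.08303738 -0.63272775] -0.028477929603653297
side4 [(214, 72), (215, 73), (216, 72), (217, 73), (218, 73), (219, 74), (220, 76), (221, 83), (222, 88), (223, 84), (224, 79), (225, 78), (226, 75), (227, 65)] [(172, 26), (173, 26), (174, 25), (175, 23), (176, 25), (177, 26), (178, 34), (179, 44), (180, 48), (181, 42), (182, 37), (183, 29), (184, 22), (185, 17)]
side5 [(214, 70), (215, 71), (216, 72), (217, 75), (218, 81), (219, 85), (220, 79), (221, 72), (222, 72), (223, 74), (224, 76), (225, 76), (226, 74), (227, 63)] [(172, 175), (173, 170), (174, 153), (175, 124), (176, 114), (177, 126), (178, 129), (179, 123), (180, 114), (181, 105), (182, 97), (183, 91), (184, 86), (185, 81)]
side6 [(214, 70), (215, 71), (216, 70), (217, 70), (218, 70), (219, 72), (220, 76), (221, 80), (222, 82), (223, 78), (224, 76), (225, 75), (226, 72), (227, 63)] [(172, 173), (173, 168), (174, 151), (175, 121), (176, 99), (177, 95), (178, 111), (179, 132), (180, 139), (181, 135), (182, 125), (183, 116), (184, 105), (185, 98)]
60 (np.float64(235.31835794593314), np.float64(222.0316718070385))
61.2 (np.float64(235.2759115466597), np.float64(221.49274934485535))
66 (np.float64(235.10558439664717), np.float64(219.32764507619052))
```

View pics/c9.png

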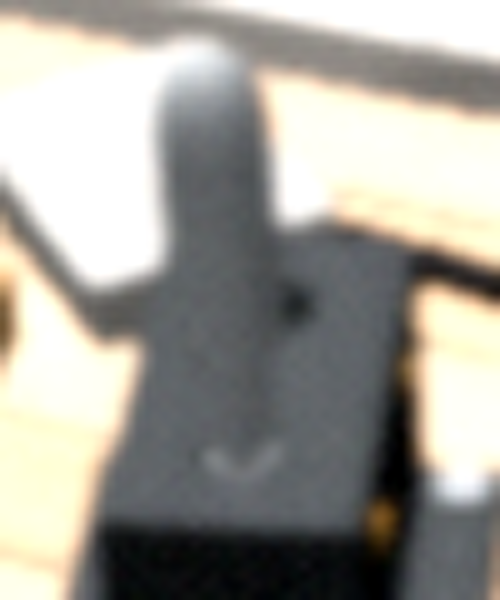

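```bash
python3 -c "
from bench import order; print(order.hand_in())"
```

```text
the job is handed in; nothing more can be done
None
```

I handed the job in at about 19.5 s. The round-nosed stake stands on its own in the clear right socket (-y side), with its groove level with the holder's top.

- **Choosing the socket:** The top view's depth put the left socket's floor near z = 31, where the broken end is, and the right socket's near z = 20. I went straight to the right one. The groove came down to the top there, so I never tried the left socket and did not need to pull the stake out.
- **First push went wrong:** Gripped, the stake bottomed at a reading of 20.7 N, with the groove at the top. When the fingers opened, they dragged it up by about 6 mm, which I saw as the groove moving from picture row 222 to 219.
- **Mending it:** I pressed on the nose with closed fingers until it bottomed again, at a reading of 16.8 N. On one attempt the fingertips drifted about 3 mm sideways on the nose, so I lifted, recentred and pressed again.
- **Last check:** With the gripper about 120 mm clear, the last picture shows the stake upright. Its groove is at row 221.7, against 221.5 expected for level and 222 under full push. That suggests a spring-back of about half a millimetre, and one pixel row is roughly 2 mm, so it could not be read finer. I aimed for about 19 N on the final push, but it held at 16.8 N.

The highest force I read was 20.7 N vertical, with up to about 8 N sideways. I planned no contact with the other stake or the tools, but I did not compare them before and after.

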